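Unstack the clean storage set onto its peg bases

ROBOT

A 6-joint arm with a two-finger parallel gripper is mounted at the origin on the work surface. World frame = base frame: x ahead of the robot, y to its left, z up, the work surface at z = 0. Lengths are in m, angles in rad, forces in N, time in s.
With the tool pointing down it reaches from about 0.425 to 0.95 m from the base axis. Payload 3.5 kg.
Tool frame: the origin (TCP) lies at the very end of the fingers, on their centre line; the grasp point (between the pads) lies 19 mm behind it (grip_depth is the distance from the TCP to the grasp point, in m); x points along the fingers, z is the direction in which the jaws open and shut, and the axes are right-handed (so a half turn about x gives the same grasp; the last joint's range is limited). The gripper opens to 85 mm and grips with 20 to 120 N. Pads are 22 mm wide; open, the fingers measure 114 mm over their backs; the gripper's body (76 mm by 85 mm) begins 54 mm behind the grasp point. The pads swing forward as they close: fully open they stand 13 mm farther back than shut.
Start: joints at [-1.432, 0.286, 1.577, -0, 1.279, -0.15], TCP at [0.192, -0.647, 0.231] pointing down, gripper open.
Joint ranges: [-2.77, 2.77], [-0.9, 2.22], [0.21, 2.48], [-1.53, 4.67], [0.24, 2.81], [-2.84, 2.84]. Speed limits (rad/s): [2.79, 2.79, 3.14, 3.14, 3.14, 3.14].

INTERFACE

Orientations are given as a unit quaternion [x, y, z, w].
In Python, from plant import get_state, read_camera, calibration, sign_off, recognise, grip_depth gives the robot as it stands. The module is installed in compiled form; this text tells all that it offers.
- The arm moves only by the tool servo_tool, never from a script. Its argument "deltas" is a list that holds one entry, the list of rows, each a list of 4 numbers: the shift along the world's x, y, z scaled (see below), then the turn about the world's z scaled (see below). In form: [[[tx, ty, tz, spin], ...]]. A call has exactly 5 rows; each row is the pose to reach, as a shift and turn from the pose commanded when the call began; what a row does not reach only later rows make up. The controller multiplies each number of a shift by 10 cm and each number of a turn by 90 degrees. A row lasts 1/10 s, in which the tool goes at most 50 mm and 8.59 degrees, less where a joint would pass 70% of its speed; a pose out of reach is approached as far as the arm can. A call with a number of a shift or a turn outside -1 to 1 is refused whole. A call with a gripper value outside its range is refused whole. "claw" is the gripper's target within -1 to 1 (fully open at 1, half-way at 0, shut at -1), set as the call begins (left out, the last holds). The fingers move at their own pace and stop on an object; "force" is the grip in N (left out, the last holds). Time passes only in rows, so rows that repeat a pose let the fingers close, or fill a call up. It gives the time, the measured TCP pose, the force and the opening at its end, in the units of the state.
- get_state(): the state, without advancing time (a new reading comes with each control period).
- read_camera(name): name is "side" or "top" or "wrist"; returns the picture (420x560x3 uint8, blue, green, red); there is no depth.
- calibration(name): a dict with "intrinsics" (3x3 intrinsics, pixels), "dist" ([k1, k2, p1, p2, k3] as OpenCV has them; the pictures are not rectified), "R" (3x3) and "t" (3): a world point X has camera coordinates R X + t; the wrist camera has in their place "T_tool_cam" (4x4, takes a point from camera to tool coordinates, whose origin is the TCP and whose axes are the tool frame's). Camera axes: x right, y down, z forward; pixel columns grow to the right and rows downward; lengths in m; the calibration is good to about 2 mm. A picture is of the moment at which its call begins: read the wrist's pose just before it. calibration takes no time and is no camera call.
- sign_off(): hands the job in, once; it reports no verdict.
Trained networks look in the newest picture that a camera, given by its name, has taken for a name from the list of things; names that differ only in an ending like _2 or _b are one class to them, and where a whole thing is asked for, a point or a joint stands for the part that bears it (a point fixed in the world has none). Each returns a list of dicts, best first, with "p" (0 to 1); they miss things now and then, are a little off and sometimes report something else, mostly with a low value. They report only what shows in the picture. A call takes as long as a camera call. They do not tell look-alikes from the thing itself.
- recognise(camera, query): "at" ([x, y, z] in m, in world coordinates, good to about 4 mm: the middle of the surface that is visible of it).
The state is a dict: "time": time; "qpos": joint angles; "dq": joint speeds; "joint_efforts": joint torques, N m; "eef_pos": TCP position; "tcp_rot": TCP orientation; "contact_force": force on the tool from outside, world axes, zero at the start; "wrist_torque": the same for the moment, N m; "opening": opening from 0.0 (shut) to 1.0 (fully open).
Only numpy, scipy, OpenCV 4.12 (cv2) and the standard library are available. Lean on these libraries where they do the work, as an engineer would, in place of code of your own. Each camera call takes 0.05 s, during which the arm holds its last target. There are 200 camera calls.

TASK

The clean storage set is stacked on the black rubber mat. Take the stack apart from the top down and set each piece on the pegboard base whose liner has its colour (jar with the red seal on red, then yellow box, green box and blue tin), sitting flat on the liner fully between the wooden pegs. Set each piece down rather than dropping it, leave the pieces already placed where they belong, and leave the orange scoop and the salt shaker alone.

Things in the scene. Friction and masses are not known exactly. Their poses are not given: they have to be found in the camera images.
- jar_center (a point): Small round glass jar with red seal ring, a red spot on its glass lid and a hinged steel wire clasp: 46 mm diameter (47 at the seal, 41 to 45 mm up), 56 mm high, about 160 g. This point is on its axis, half-way up; z up; clasp on its +x side, hinge plate on -x (4 mm proud: grasp along y). At the start it is the top of the stack, on the yellow box.
- yellow_box_center (a point): The yellow box: white plastic box with a yellow lid, a closed plain block 88 mm long (its x), 54 mm wide (its y), 44 mm high (z up), about 140 g. This point is its centre, half-way up. Grasp it across its width. At the start it is second from the top, under the jar and on the green box.
- green_box_center (a point): The green box: white plastic box with a green lid, a closed plain block 118 mm long (its x), 58 mm wide (its y), 44 mm high (z up), about 180 g. This point is its centre, half-way up. Grasp it across its width. At the start it is third from the top, under the yellow box and on the blue tin.
- blue_tin_center (a point): The blue tin: aluminium tin with a blue lid, a closed plain block 150 mm long (its x), 60 mm wide (its y), 46 mm high (z up), about 260 g. This point is its centre, half-way up. Grasp it across its width. At the start it is the lowest of the stack, on a fixed black rubber mat 10 mm thick; the boxes above it lie roughly along it, each a little shifted and turned.
- red_place (a point): The jar's place: white flat pegboard base, 96 x 96 mm, with a red liner. Origin: middle of the liner's top, 10 mm above the worktop; z up, x along one side. Fixed. Four upright wooden pegs (10 mm thick, 12 mm above the liner) at x, y = +-25.5 mm leave 8 mm play all round the jar; fingers set along x or y pass between them.
- yellow_place (a point): The yellow box's place: white flat pegboard base, 138 x 98 mm, with a yellow liner. Origin: middle of the liner's top, 10 mm above the worktop; z up, x along its long side. Fixed. Six upright wooden pegs (10 mm thick, 12 mm above the liner) leave 8 mm play on each side of the yellow box: one at each end, x = +-57 mm, y = 0, two along each long side, x = +-32 mm, y = +-40 mm.
- green_place (a point): The green box's place: white flat pegboard base, 168 x 102 mm, with a green liner. Origin: middle of the liner's top, 10 mm above the worktop; z up, x along its long side. Fixed. Six upright wooden pegs (10 mm thick, 12 mm above the liner) leave 8 mm play on each side of the green box: one at each end, x = +-72 mm, y = 0, two along each long side, x = +-43 mm, y = +-42 mm.
- blue_place (a point): The blue tin's place: white flat pegboard base, 200 x 104 mm, with a blue liner. Origin: middle of the liner's top, 10 mm above the worktop; z up, x along its long side. Fixed. Six upright wooden pegs (10 mm thick, 12 mm above the liner) leave 8 mm play on each side of the blue tin: one at each end, x = +-88 mm, y = 0, two along each long side, x = +-55 mm, y = +-43 mm.
- scoop: Bystander to leave alone: small orange plastic scoop, a cup 48 mm across and 32 mm high with a flat handle reaching 76 mm out along its -x; loose. Its origin is under the middle of the cup.
- shaker: Bystander to leave alone: white salt shaker with a steel top, 38 mm diameter, 50 mm high, loose. Its origin is the centre of its underside.
There are look-alikes about, which are no part of the job. What is shaped like the part that bears yellow_box_center but grey or purple is not meant. Leave any pink look-alike of the part that bears green_box_center alone.

How it is judged:
On the way, in this order (a step that is already met when the one before it is completed fails the run):
1. the glass jar stands in its red place (horizontal distance between jar_center and red_place below 0.015 m and z of jar_center in the frame of red_place between 0.022 and 0.034 m and angle between jar_center's own z axis and vertical below 0.1 rad), for 0.2 s.
2. then the yellow box sits in its yellow place (horizontal distance between yellow_box_center and yellow_place below 0.015 m and z of yellow_box_center in the frame of yellow_place between 0.016 and 0.028 m and angle between yellow_box_center's own z axis and vertical below 0.1 rad and angle between the x axis of yellow_box_center and the x axis of yellow_place, either way round below 0.3 rad), for 0.2 s.
3. then the green box sits in its green place (horizontal distance between green_box_center and green_place below 0.015 m and z of green_box_center in the frame of green_place between 0.016 and 0.028 m and angle between green_box_center's own z axis and vertical below 0.1 rad and angle between the x axis of green_box_center and the x axis of green_place, either way round below 0.3 rad), for 0.2 s.
4. then the blue tin sits in its blue place (horizontal distance between blue_tin_center and blue_place below 0.015 m and z of blue_tin_center in the frame of blue_place between 0.017 and 0.029 m and angle between blue_tin_center's own z axis and vertical below 0.1 rad and angle between the x axis of blue_tin_center and the x axis of blue_place, either way round below 0.3 rad), for 0.2 s.
At the end, for the whole second after the job is handed in: Each of the four pieces is at rest and released on the base of its own colour: centre within 15 mm (horizontally) of the place's centre, flat on the liner (height within 6 mm, tilt under 0.1 rad), the boxes and the tin lengthwise along their base within 0.3 rad (either way round) (all of step 1 and all of step 2 and all of step 3 and all of step 4 and linear speed of each of jar, yellow_box, green_box, blue_tin below 0.02 m/s); the robot touches nothing.
It fails at once if the jar is dropped (falls faster than 0.5 m/s out of the fingers) (linear speed of jar above 0.5 m/s and contact force between the fingers and jar below 0.1 N).
It fails at once if the yellow box is dropped (falls faster than 0.5 m/s out of the fingers) (linear speed of yellow_box above 0.5 m/s and contact force between the fingers and yellow_box below 0.1 N).
It fails at once if the green box is dropped (falls faster than 0.5 m/s out of the fingers) (linear speed of green_box above 0.5 m/s and contact force between the fingers and green_box below 0.1 N).
It fails at once if the blue tin is dropped (falls faster than 0.5 m/s out of the fingers) (linear speed of blue_tin above 0.5 m/s and contact force between the fingers and blue_tin below 0.1 N).
It fails at once if the scoop or the shaker is shoved more than 30 mm (distance of any of scoop, shaker from where it was at the start of the episode above 0.03 m).
It also fails if it takes over 125 s, if anything falls off the work surface, if the arm or the gripper's body presses on something with over 40 N, if the wrist force passes 120 N, or if a joint passes its speed limit or range.

## Working session

There is one attempt and no reset: what is moved stays moved. The work goes in short steps, Python scripts to look and compute and a tool call to move; the robot and the scene stay as the last step left them, time stands still between calls to the robot, and variables do not carry over. Pictures are saved under pics/ and viewed, about 12 in all and at most 16, crops included, and the job is handed in when it is done.

Besides the shell and the picture viewer there is one more tool, called after "Request:" in YAML: its name, and indented under it one key for each argument. servo_tool: Moves the arm, as the interface text tells. Its arguments: {"type":"object","properties":{"deltas":{"type":"array"},"claw":{"type":"number"},"force":{"type":"number"}},"required":["deltas"]}

```bash
mkdir -p pics; python3 - <<'E'
from plant import *
import cv2,numpy as np
s=get_state();print(s['time'],s['eef_pos'],s['tcp_rot'],s['opening'],grip_depth)
for c in ('top','side'):
    im=read_camera(c);cv2.imwrite(f'pics/{c}0.png',im)
    k=calibration(c);print(c,np.round(k['intrinsics'],1).tolist(),np.round(k['R'],3).tolist(),np.round(k['t'],3))
    for q in ['jar_center','yellow_box_center','green_box_center','blue_tin_center','red_place','yellow_place','green_place','blue_place','scoop','shaker']:
        print(q,[(np.round(d['at'],3).tolist(),round(d['p'],2)) for d in recognise(c,q)][:4])
print(get_state()['time'])
E
```

```text
0.0 [ 0.19219535 -0.64637766  0.2299189 ] [ 0.42345897  0.56732832 -0.42224673  0.56615261] 1.0000845468487645 0.0187
top [[512.5, 0.0, 275.7], [0.0, 512.5, 218.7], [0.0, 0.0, 1.0]] [[0.002, -1.0, 0.018], [-0.982, -0.006, -0.188], [0.188, -0.017, -0.982]] [-0.035  0.431  1.289]
jar_center [([0.504, -0.004, 0.199], 0.86)]
yellow_box_center [([0.265, -0.292, 0.044], 0.73), ([0.196, 0.29, 0.048], 0.71), ([0.483, -0.001, 0.142], 0.68)]
green_box_center [([0.466, 0.004, 0.098], 0.74), ([0.278, -0.418, 0.045], 0.62)]
blue_tin_center []
red_place [([0.491, -0.382, 0.005], 0.97)]
yellow_place [([0.602, 0.18, 0.01], 0.9), ([0.633, -0.19, 0.009], 0.43), ([0.503, -0.005, 0.198], 0.42)]
green_place [([0.633, -0.189, 0.01], 0.92)]
blue_place [([0.46, 0.389, 0.006], 0.83)]
scoop [([0.4, 0.192, 0.026], 0.57), ([0.601, 0.179, 0.006], 0.31)]
shaker [([0.376, -0.206, 0.044], 0.77)]
side [[515.3, 0.0, 280.3], [0.0, 515.3, 199.4], [0.0, 0.0, 1.0]] [[0.95, -0.311, 0.019], [-0.223, -0.722, -0.655], [0.218, 0.618, -0.755]] [-0.4    0.173  1.279]
jar_center [([0.504, -0.014, 0.189], 0.88)]
yellow_box_center [([0.486, -0.019, 0.136], 0.76), ([0.291, -0.281, 0.038], 0.57), ([0.501, -0.016, 0.189], 0.48)]
green_box_center [([0.251, -0.429, 0.04], 0.68), ([0.487, -0.019, 0.085], 0.57)]
blue_tin_center [([0.478, -0.023, 0.041], 0.58), ([0.484, -0.019, 0.086], 0.41)]
red_place [([0.491, -0.384, 0.007], 0.68)]
yellow_place [([0.62, 0.186, 0.011], 0.56)]
green_place [([0.624, -0.202, 0.006], 0.7), ([0.489, -0.384, 0.011], 0.32)]
blue_place [([0.464, 0.383, 0.012], 0.94)]
scoop [([0.482, -0.022, 0.044], 0.61)]
shaker [([0.381, -0.22, 0.042], 0.5)]
1.1
```

View pics/top0.png

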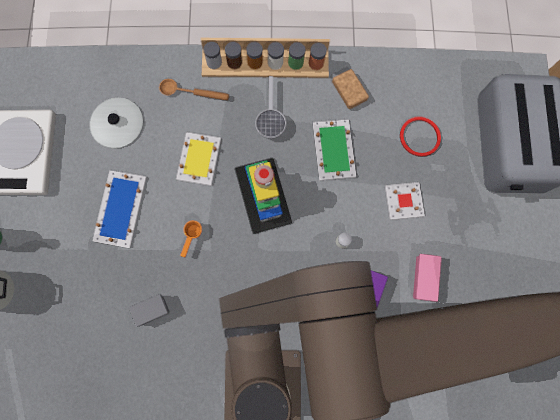

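View pics/side0.png

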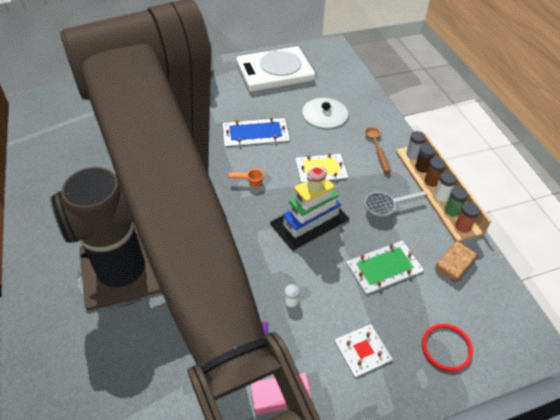

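The stack is at about (264,195) in the top view, with the jar at (263,174). The look-alikes are off the mat: grey at (153,310), purple at (377,288) and pink at (428,277). The liners are blue (120,208), yellow (199,158), green (335,149) and red (405,200). The scoop is at (192,235) and the shaker at (344,240). Next I'll measure the liners and the jar by colour.

```bash
cat > h.py <<'E'
from plant import *
import cv2,numpy as np
from scipy.spatial.transform import Rotation as Rn
HUE={'red':[(0,7),(173,180)],'yellow':[(22,34)],'green':[(45,85)],'blue':[(100,122)]}
def cam(c):
    """returns image, K, dist, R, t (world->cam)"""
    s=get_state(); im=read_camera(c); k=calibration(c)
    if c=='wrist':
        T=np.eye(4);T[:3,:3]=Rn.from_quat(s['tcp_rot']).as_matrix();T[:3,3]=s['eef_pos']
        W=np.linalg.inv(T@k['T_tool_cam']);R,t=W[:3,:3],W[:3,3]
    else: R,t=np.array(k['R']),np.array(k['t'])
    return im,np.array(k['intrinsics']),np.array(k['dist']),R,t
def back(C,px,z):
    _,K,d,R,t=C
    u=cv2.undistortPoints(np.array(px,float).reshape(-1,1,2),K,d).reshape(-1,2)
    r=np.c_[u,np.ones(len(u))]@R; o=-R.T@t
    return o+r*((z-o[2])/r[:,2])[:,None]
def proj(C,X):
    _,K,d,R,t=C
    return cv2.projectPoints(np.array(X,float).reshape(-1,1,3),cv2.Rodrigues(R)[0],t,K,d)[0].reshape(-1,2)
def blob(C,col,near,z,rad=0.12,smin=110,vmin=60):
    """colour blob nearest 'near' (xy) on plane z: contour world pts"""
    h=cv2.cvtColor(C[0],cv2.COLOR_BGR2HSV)
    m=sum(cv2.inRange(h,(a,smin,vmin),(b,255,255)) for a,b in HUE[col])
    c,_=cv2.findContours(m.astype(np.uint8),cv2.RETR_EXTERNAL,cv2.CHAIN_APPROX_NONE)
    best=None
    for k in c:
        if len(k)<12: continue
        W=back(C,k.reshape(-1,2),z)[:,:2]; 
        if np.linalg.norm(W.mean(0)-near)<rad and (best is None or cv2.contourArea(k)>cv2.contourArea(best[1])): best=(W,k)
    return best
def rect(W):
    (x,y),(a,b),g=cv2.minAreaRect((W*1000).astype(np.float32))
    if b>a: a,b,g=b,a,g+90
    return np.round([x,y,a,b,(g+90)%180-90],1)
def tool():
    s=get_state();M=Rn.from_quat(s['tcp_rot']).as_matrix()
    return s['time'],np.round(s['eef_pos'],4),'jawdeg %.1f'%np.degrees(np.arctan2(M[1,2],M[0,2])),'op %.3f'%s['opening'],'F',np.round(s['contact_force'],1)
P={'red':(.491,-.383),'yellow':(.605,.183),'green':(.63,-.193),'blue':(.462,.387)}
E
python3 - <<'E'
from h import *
print(tool(), Rn.from_quat(get_state()['tcp_rot']).as_matrix().round(2).tolist())
print(np.round(calibration('wrist')['T_tool_cam'],3).tolist())
for c in ('top','side'):
    C=cam(c)
    for n in P:
        b=blob(C,n,P[n],.010)
        print(c,n,b is not None and rect(b[0]))
    b=blob(C,'red',(.50,-.005),.197,.05); print('jar',b and rect(b[0]))
    for n,z in (('yellow',.144),('green',.1),('blue',.056)):
        b=blob(C,n,(.485,-.005),z,.05); print('stk',n,b and rect(b[0]))
E
```

```text
(1.1, array([ 0.1923, -0.647 ,  0.2313]), 'jawdeg -73.5', 'op 1.003', 'F', array([0. , 0.7, 0.6])) [[-0.0, 0.96, 0.28], [-0.0, 0.28, -0.96], [-1.0, -0.0, 0.0]]
[[-0.002, -0.263, 0.965, -0.142], [-0.001, -0.965, -0.263, 0.067], [1.0, -0.001, 0.001, -0.0], [0.0, 0.0, 0.0, 1.0]]
top red [ 490.9 -383.4   36.1   36.   -84.4]
top yellow [604.9 177.8  99.   65.4  -9.6]
top green [ 634.5 -193.5  127.7   68.5    5.5]
top blue [464.1 387.3 160.6  71.5 -10.1]
jar [ 5.109e+02 -1.800e+00  2.170e+01  2.100e+01  4.000e-01]
stk yellow [504.6  -1.6  87.9  55.2  15.7]
stk green [507.8   1.6 118.3  58.   17.3]
stk blue [5.049e+02 1.000e-01 1.494e+02 6.150e+01 1.680e+01]
side red [ 490.3 -383.4   35.5   34.     5.7]
side yellow [555.1 105.6 103.1  63.4  14.3]
side green [ 633.6 -194.5  126.1   67.     5. ]
side blue [463.8 385.9 157.5  69.  -10.1]
jar [ 5.084e+02 -3.000e-01  2.200e+01  1.680e+01 -1.700e+01]
stk yellow [503.4  -5.9  90.3  55.5  14.3]
stk green [506.6  -3.1 117.2  56.9  15.8]
stk blue [502.5  -3.7 150.1  62.1  16.7]
```

Sizes match those given, so the stack measurements hold. The jar is at about (0.510,-0.001) and the jaws are already across the stack's width. I'll go above the jar for a close look at the clasp direction.

Request:
servo_tool:
  deltas:
    - [[0.1,0.18,0.08,0],[0.18,0.37,0.16,0],[0.27,0.55,0.24,0],[0.36,0.74,0.32,0],[0.45,0.92,0.4,0]]
  claw: 1

```text
time: 1.7
eef_pos: [0.2376, -0.5542, 0.2717]
tcp_rot: [0.423, 0.567, -0.423, 0.567]
contact_force: [-0.5, -0.4, 0.2]
opening: 1.001
```

Request:
servo_tool:
  deltas:
    - [[0.1,0.18,0.08,0],[0.18,0.37,0.16,0],[0.27,0.55,0.24,0],[0.36,0.74,0.32,0],[0.45,0.92,0.4,0]]

```text
time: 2.2
eef_pos: [0.2826, -0.4621, 0.3118]
tcp_rot: [0.423, 0.567, -0.423, 0.567]
contact_force: [-0.4, 0.8, -0.2]
opening: 1.0
```

Request:
servo_tool:
  deltas:
    - [[0.1,0.18,0,0],[0.18,0.37,0,0],[0.27,0.55,0,0],[0.36,0.74,0,0],[0.45,0.92,0,0]]

```text
time: 2.7
eef_pos: [0.3276, -0.3695, 0.3111]
tcp_rot: [0.423, 0.567, -0.423, 0.567]
contact_force: [-0.6, 0.2, 0.6]
opening: 0.997
```

Request:
servo_tool:
  deltas:
    - [[0.1,0.18,0,0],[0.18,0.37,0,0],[0.27,0.55,0,0],[0.36,0.74,0,0],[0.45,0.92,0,0]]

```text
time: 3.2
eef_pos: [0.3725, -0.2776, 0.3111]
tcp_rot: [0.423, 0.567, -0.423, 0.567]
contact_force: [0.4, -0.1, 0.1]
opening: 1.0
```

Request:
servo_tool:
  deltas:
    - [[0.1,0.18,0,0],[0.18,0.37,0,0],[0.27,0.55,0,0],[0.36,0.74,0,0],[0.45,0.92,0,0]]

```text
time: 3.7
eef_pos: [0.4173, -0.1856, 0.3111]
tcp_rot: [0.423, 0.567, -0.423, 0.567]
contact_force: [0.9, 0.3, -0.6]
opening: 1.004
```

Request:
servo_tool:
  deltas:
    - [[0.1,0.18,0,0],[0.18,0.37,0,0],[0.27,0.55,0,0],[0.36,0.74,0,0],[0.45,0.92,0,0]]

```text
time: 4.2
eef_pos: [0.4622, -0.0936, 0.3111]
tcp_rot: [0.423, 0.567, -0.423, 0.567]
contact_force: [0.5, 0.5, 0.1]
opening: 1.003
```

Request:
servo_tool:
  deltas:
    - [[0.12,0.25,0,0],[0.24,0.5,0,0],[0.36,0.75,0,0],[0.48,0.94,0,0],[0.48,0.94,0,0]]

```text
time: 4.7
eef_pos: [0.5105, 0.0012, 0.311]
tcp_rot: [0.422, 0.568, -0.422, 0.567]
contact_force: [-0.7, -0.2, -0.5]
opening: 0.997
```

```bash
python3 - <<'E'
from h import *
print(tool())
C=cam('wrist');cv2.imwrite('pics/w1.png',C[0])
for c in ('red',):
    b=blob(C,c,(.51,0),.2,.03); print(c,b and (rect(b[0]),b[1].reshape(-1,2).mean(0)))
for n,z in (('yellow',.144),('green',.1),('blue',.056)):
    b=blob(C,n,(.505,-.003),z,.05); print('stk',n,b and rect(b[0]))
E
```

```text
(4.7, array([0.5105, 0.0012, 0.311 ]), 'jawdeg -73.3', 'op 0.997', 'F', array([-0.7, -0.2, -0.5]))
red (array([508.6,  -0.6,  23.1,  23. , -73.3]), array([282.82716049, 206.69135802]))
stk yellow [5.062e+02 3.000e-01 8.790e+01 5.380e+01 1.540e+01]
stk green None
stk blue None
```

View pics/w1.png

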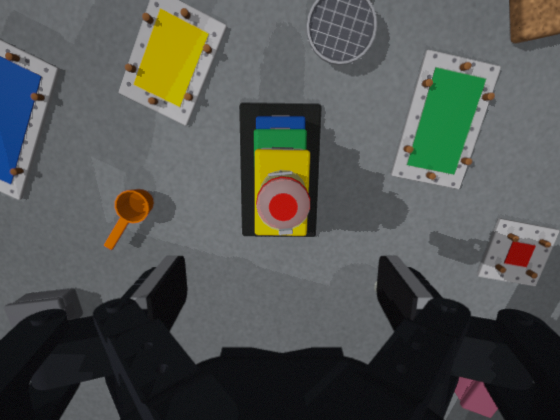

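The wrist view shows the jar at (283,205) on the yellow box, with green and blue edges peeking out above it. The jaw fingers sit left and right, across the width. I'll enlarge the crop to check the clasp and hinge.

```bash
python3 - <<'E'
import cv2
im=cv2.imread('pics/w1.png')[95:245,215:345]
cv2.imwrite('pics/c1.png',cv2.resize(im,None,fx=4,fy=4,interpolation=cv2.INTER_CUBIC))
E
```

```text
(no output)
```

View pics/c1.png

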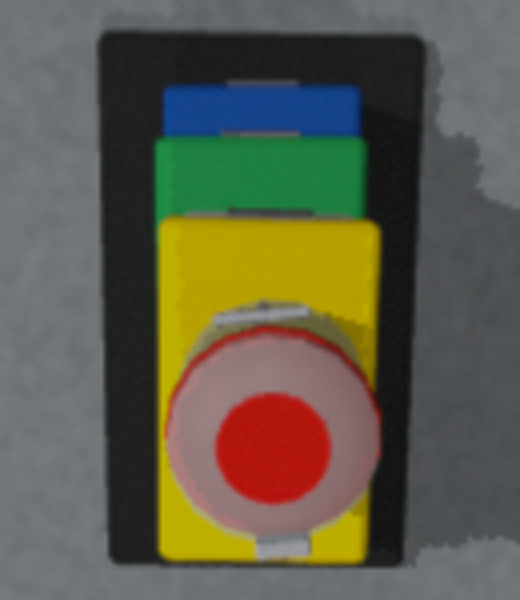

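The clasp (262,314) and hinge (284,547) lie along the image vertical, within about 5°, so the jaws close along the jar's y. I'll descend, grip and lift.

Request:
servo_tool:
  deltas:
    - [[-0.01,-0.02,-0.16,0],[-0.01,-0.02,-0.32,0],[-0.01,-0.02,-0.48,0],[-0.01,-0.02,-0.64,0],[-0.01,-0.02,-0.8,0]]

```text
time: 5.25
eef_pos: [0.5079, -0.0038, 0.2286]
tcp_rot: [0.423, 0.567, -0.424, 0.566]
contact_force: [-0.0, -0.8, -0.6]
opening: 1.002
```

Request:
servo_tool:
  deltas:
    - [[0,0,-0.2,0],[0,0,-0.4,0],[0,0,-0.6,0],[0,0,-0.79,0],[0,0,-0.79,0]]

```text
time: 5.75
eef_pos: [0.5057, -0.0033, 0.1475]
tcp_rot: [0.422, 0.569, -0.425, 0.564]
contact_force: [-0.6, -0.1, -0.2]
opening: 0.999
```

Request:
servo_tool:
  deltas:
    - [[0,0,0,0],[0,0,0,0],[0,0,0,0],[0,0,0,0],[0,0,0,0]]
  claw: -1
  force: 40

```text
time: 6.25
eef_pos: [0.51, -0.0031, 0.1536]
tcp_rot: [0.423, 0.566, -0.422, 0.567]
contact_force: [-0.3, 0.3, 3.0]
opening: 0.531
```

Request:
servo_tool:
  deltas:
    - [[0,0,0,0],[0,0,0,0],[0,0,0,0],[0,0,0,0],[0,0,0,0]]

```text
time: 6.75
eef_pos: [0.51, -0.0031, 0.1535]
tcp_rot: [0.423, 0.566, -0.423, 0.567]
contact_force: [-0.5, 1.7, 5.9]
opening: 0.529
```

Request:
servo_tool:
  deltas:
    - [[0,0,0.1,0],[0,0,0.2,0],[0,0,0.35,0],[0,0,0.5,0],[0,0,0.6,0]]

```text
time: 7.25
eef_pos: [0.51, -0.0032, 0.2146]
tcp_rot: [0.423, 0.566, -0.422, 0.568]
contact_force: [0.1, -0.5, -0.7]
opening: 0.533
```

Request:
servo_tool:
  deltas:
    - [[-0.01,-0.15,0,-0.006],[-0.02,-0.35,0,-0.012],[-0.03,-0.55,0,-0.018],[-0.04,-0.75,0,-0.024],[-0.05,-0.95,0,-0.031]]

```text
time: 7.75
eef_pos: [0.5036, -0.0996, 0.2118]
tcp_rot: [0.437, 0.556, -0.437, 0.556]
contact_force: [0.1, -0.4, -1.8]
opening: 0.532
```

Request:
servo_tool:
  deltas:
    - [[-0.01,-0.19,0,-0.006],[-0.02,-0.38,0,-0.012],[-0.03,-0.57,0,-0.018],[-0.04,-0.76,0,-0.024],[-0.05,-0.95,0,-0.031]]

```text
time: 8.25
eef_pos: [0.4984, -0.1946, 0.2116]
tcp_rot: [0.45, 0.546, -0.451, 0.545]
contact_force: [-0.4, 0.2, -1.5]
opening: 0.535
```

Request:
servo_tool:
  deltas:
    - [[-0.01,-0.19,0,-0.006],[-0.02,-0.38,0,-0.012],[-0.03,-0.57,0,-0.018],[-0.04,-0.76,0,-0.024],[-0.05,-0.95,0,-0.031]]

```text
time: 8.75
eef_pos: [0.4939, -0.2896, 0.2121]
tcp_rot: [0.463, 0.534, -0.463, 0.534]
contact_force: [-0.2, 0.8, -2.4]
opening: 0.526
```

Request:
servo_tool:
  deltas:
    - [[-0.01,-0.2,0,-0.006],[-0.02,-0.4,0,-0.012],[-0.03,-0.6,0,-0.018],[-0.04,-0.8,0,-0.024],[-0.05,-0.95,0,-0.031]]

```text
time: 9.25
eef_pos: [0.4891, -0.385, 0.2122]
tcp_rot: [0.476, 0.523, -0.476, 0.523]
contact_force: [1.2, 0.2, -1.5]
opening: 0.531
```

Request:
servo_tool:
  deltas:
    - [[0,0,-0.1,0],[0,0,-0.25,0],[0,0,-0.4,0],[0,0,-0.6,0],[0,0,-0.7,0]]

```text
time: 9.75
eef_pos: [0.4881, -0.3806, 0.1385]
tcp_rot: [0.476, 0.525, -0.475, 0.521]
contact_force: [-0.2, 0.8, -1.9]
opening: 0.532
```

Request:
servo_tool:
  deltas:
    - [[0,0,-0.1,0],[0,0,-0.3,0],[0,0,-0.5,0],[0,0,-0.6,0],[0,0,-0.6,0]]

```text
time: 10.25
eef_pos: [0.4884, -0.3818, 0.0803]
tcp_rot: [0.476, 0.524, -0.476, 0.522]
contact_force: [-0.8, 0.6, -1.9]
opening: 0.531
```

```bash
python3 - <<'E'
from h import *
print(tool())
C=cam('wrist');cv2.imwrite('pics/w2.png',C[0])
for c,r in (('top',.02),('side',.02),('wrist',.02)):
    D=C if c=='wrist' else cam(c)
    b=blob(D,'red',(.4906,-.3834),.140,.025); print(c,b and rect(b[0]))
b=blob(C,'red',(.4906,-.3834),.01,.03); print(b and rect(b[0]))
E
```

```text
(10.25, array([ 0.4884, -0.3818,  0.0803]), 'jawdeg -84.6', 'op 0.531', 'F', array([-0.8,  0.6, -1.9]))
top None
side [ 479.2 -387.1   20.3   10.2   65.6]
wrist [ 497.1 -381.3   20.7   20.3  -36.7]
[ 491.1 -381.7   36.9   35.5  -84.6]
```

View pics/w2.png

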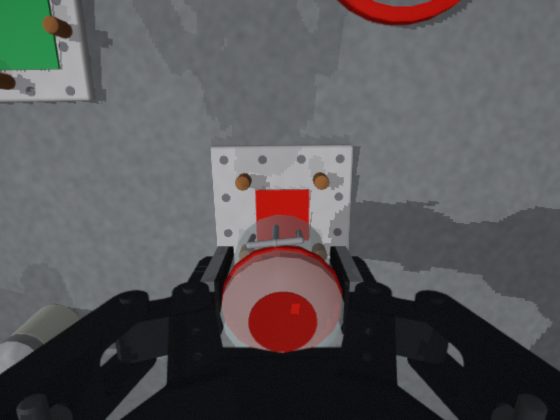

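The jar is held upright over the red base; the liner is at (283,215) with pegs on both sides, and the fingers line up with the gaps. I'll shift +2 mm in x and −1 mm in y and lower it gently.

Request:
servo_tool:
  deltas:
    - [[0.02,-0.01,-0.1,0],[0.02,-0.01,-0.25,0],[0.02,-0.01,-0.4,0],[0.02,-0.01,-0.52,0],[0.02,-0.01,-0.56,0]]

```text
time: 10.9
eef_pos: [0.4899, -0.3827, 0.0233]
tcp_rot: [0.476, 0.525, -0.476, 0.521]
contact_force: [-0.1, 0.2, -1.8]
opening: 0.526
```

Request:
servo_tool:
  deltas:
    - [[0,0,-0.01,0],[0,0,-0.02,0],[0,0,-0.03,0],[0,0,-0.04,0],[0,0,-0.04,0]]

```text
time: 11.4
eef_pos: [0.4914, -0.3842, 0.0226]
tcp_rot: [0.476, 0.523, -0.476, 0.523]
contact_force: [0.7, -0.5, -2.1]
opening: 0.533
```

Request:
servo_tool:
  deltas:
    - [[0,0,-0.01,0],[0,0,-0.02,0],[0,0,-0.03,0],[0,0,-0.03,0],[0,0,-0.03,0]]

```text
time: 11.9
eef_pos: [0.4913, -0.3841, 0.0196]
tcp_rot: [0.476, 0.523, -0.476, 0.523]
contact_force: [-1.0, 0.3, 1.7]
opening: 0.529
```

Request:
servo_tool:
  deltas:
    - [[0,0,0,0],[0,0,0,0],[0,0,0,0],[0,0,0,0],[0,0,0,0]]
  claw: 0.6

```text
time: 12.4
eef_pos: [0.4913, -0.3841, 0.0193]
tcp_rot: [0.476, 0.523, -0.476, 0.523]
contact_force: [-0.2, 0.5, -0.2]
opening: 0.797
```

Request:
servo_tool:
  deltas:
    - [[0,0,0.1,0],[0,0,0.3,0],[0,0,0.5,0],[0,0,0.7,0],[0,0,0.9,0]]

```text
time: 12.9
eef_pos: [0.4914, -0.3841, 0.111]
tcp_rot: [0.476, 0.523, -0.476, 0.523]
contact_force: [0.3, -1.0, -0.3]
opening: 0.801
```

Request:
servo_tool:
  deltas:
    - [[0,0,0.2,0],[0,0,0.4,0],[0,0,0.6,0],[0,0,0.8,0],[0,0,1,0]]

```text
time: 13.4
eef_pos: [0.4913, -0.384, 0.2111]
tcp_rot: [0.476, 0.523, -0.476, 0.523]
contact_force: [0.4, -0.2, -0.4]
opening: 0.8
```

```bash
python3 - <<'E'
from h import *
print(tool())
C=cam('wrist');cv2.imwrite('pics/w3.png',C[0])
for c in ('top','side','wrist'):
    D=C if c=='wrist' else cam(c)
    b=blob(D,'red',(.4906,-.3834),.066,.025); print(c,b and rect(b[0]))
    print([(np.round(d['at'],3),round(d['p'],2)) for d in recognise(c,'jar_center')])
E
```

```text
(13.4, array([ 0.4913, -0.384 ,  0.2111]), 'jawdeg -84.6', 'op 0.800', 'F', array([ 0.4, -0.2, -0.4]))
top None
[(array([0.398, 0.197, 0.023]), 0.32)]
side [ 490.3 -384.6   22.8   21.8  -68.4]
[(array([ 0.486, -0.39 ,  0.063]), 0.97)]
wrist [ 490.5 -383.8   23.9   23.7  -13.2]
[(array([ 0.495, -0.382,  0.065]), 0.62)]
```

The jar stands at (490.4,-384.0) mm, upright and centred. Next, the yellow box.

Request:
servo_tool:
  deltas:
    - [[0.01,0.19,0.08,0.006],[0.02,0.38,0.16,0.012],[0.03,0.57,0.24,0.018],[0.03,0.76,0.32,0.024],[0.03,0.95,0.35,0.028]]
  claw: 1

```text
time: 14.2
eef_pos: [0.4947, -0.2875, 0.2457]
tcp_rot: [0.464, 0.533, -0.464, 0.534]
contact_force: [0.3, 1.1, -0.2]
opening: 0.998
```

Request:
servo_tool:
  deltas:
    - [[0.01,0.19,0,0.006],[0.02,0.38,0,0.012],[0.03,0.57,0,0.018],[0.03,0.76,0,0.024],[0.03,0.95,0,0.028]]

```text
time: 14.7
eef_pos: [0.4971, -0.1923, 0.244]
tcp_rot: [0.452, 0.544, -0.452, 0.543]
contact_force: [-0.7, -1.0, -0.2]
opening: 0.998
```

Request:
servo_tool:
  deltas:
    - [[0.01,0.19,0,0.006],[0.02,0.38,0,0.012],[0.03,0.57,0,0.018],[0.03,0.76,0,0.024],[0.03,0.95,0,0.028]]

```text
time: 15.2
eef_pos: [0.5, -0.0974, 0.244]
tcp_rot: [0.44, 0.554, -0.44, 0.553]
contact_force: [0.1, -0.1, 0.4]
opening: 1.003
```

Request:
servo_tool:
  deltas:
    - [[0.01,0.2,0,0.006],[0.02,0.4,0,0.012],[0.03,0.7,0,0.018],[0.04,0.98,0,0.028],[0.04,0.98,0,0.028]]

```text
time: 15.7
eef_pos: [0.5037, 0.0021, 0.244]
tcp_rot: [0.427, 0.564, -0.427, 0.563]
contact_force: [0.8, -0.6, -0.9]
opening: 1.0
```

```bash
python3 - <<'E'
from h import *
print(tool())
C=cam('wrist');cv2.imwrite('pics/w4.png',C[0])
for c in ('wrist','side','top'):
    D=C if c=='wrist' else cam(c)
    for n,z in (('yellow',.144),('green',.1),('blue',.056)):
        b=blob(D,n,(.505,-.003),z,.05); print(c,'stk',n,b and rect(b[0]))
    b=blob(D,'yellow',(.605,.18),.01,.03); print(c,b and rect(b[0]))
E
```

```text
(15.7, array([0.5037, 0.0021, 0.244 ]), 'jawdeg -74.3', 'op 1.000', 'F', array([ 0.8, -0.6, -0.9]))
wrist stk yellow [506.3   0.6  86.9  54.   15.6]
wrist stk green None
wrist stk blue None
wrist [605.1 178.9  99.9  66.1  -9.5]
side stk yellow [521.9  19.7 162.7  95.3  55.7]
side stk green [506.3  -3.1 117.6  56.9  15.8]
side stk blue [504.1  -5.3 153.8  61.4  14.4]
side None
top stk yellow None
top stk green None
top stk blue None
top [605.1 177.7  98.6  65.4  -9.6]
```

Request:
servo_tool:
  deltas:
    - [[0.02,-0.03,-0.1,0],[0.02,-0.03,-0.25,0],[0.02,-0.03,-0.4,0],[0.02,-0.03,-0.55,0],[0.02,-0.03,-0.7,0]]

```text
time: 16.35
eef_pos: [0.5057, -0.0042, 0.1722]
tcp_rot: [0.428, 0.563, -0.429, 0.562]
contact_force: [0.6, -1.2, -0.7]
opening: 0.999
```

Request:
servo_tool:
  deltas:
    - [[0,0,-0.15,0],[0,0,-0.3,0],[0,0,-0.45,0],[0,0,-0.55,0],[0,0,-0.63,0]]

```text
time: 16.85
eef_pos: [0.5059, -0.0039, 0.11]
tcp_rot: [0.428, 0.563, -0.428, 0.562]
contact_force: [0.1, 0.5, 0.6]
opening: 1.0
```

Request:
servo_tool:
  deltas:
    - [[0,0,0,0],[0,0,0,0],[0,0,0,0],[0,0,0,0],[0,0,0,0]]
  claw: -1

```text
time: 17.35
eef_pos: [0.5069, -0.0041, 0.1121]
tcp_rot: [0.428, 0.562, -0.428, 0.563]
contact_force: [-0.7, 0.1, 1.2]
opening: 0.623
```

Request:
servo_tool:
  deltas:
    - [[0,0,0,0],[0,0,0,0],[0,0,0,0],[0,0,0,0],[0,0,0,0]]

```text
time: 17.85
eef_pos: [0.5069, -0.0041, 0.1121]
tcp_rot: [0.428, 0.562, -0.428, 0.563]
contact_force: [0.1, 0.3, 5.2]
opening: 0.623
```

Request:
servo_tool:
  deltas:
    - [[0,0,0.1,0],[0,0,0.2,0],[0,0,0.35,0],[0,0,0.5,0],[0,0,0.5,0]]

```text
time: 18.35
eef_pos: [0.5074, -0.0043, 0.1636]
tcp_rot: [0.429, 0.561, -0.428, 0.564]
contact_force: [0.7, 0.1, -1.5]
opening: 0.625
```

Request:
servo_tool:
  deltas:
    - [[0.07,0.13,0,-0.02],[0.17,0.31,0,-0.05],[0.27,0.5,0,-0.08],[0.37,0.7,0,-0.11],[0.49,0.91,0,-0.14]]

```text
time: 18.85
eef_pos: [0.5547, 0.0877, 0.1601]
tcp_rot: [0.487, 0.512, -0.488, 0.511]
contact_force: [0.3, 0.3, -1.7]
opening: 0.625
```

Request:
servo_tool:
  deltas:
    - [[0.1,0.2,0,-0.03],[0.25,0.45,0,-0.07],[0.4,0.75,0,-0.11],[0.49,0.91,0,-0.14],[0.49,0.91,0,-0.14]]

```text
time: 19.35
eef_pos: [0.6042, 0.1798, 0.16]
tcp_rot: [-0.54, -0.457, 0.54, -0.456]
contact_force: [-0.1, -0.7, -0.9]
opening: 0.62
```

Request:
servo_tool:
  deltas:
    - [[0,0,-0.1,0],[0,0,-0.25,0],[0,0,-0.4,0],[0,0,-0.5,0],[0,0,-0.5,0]]

```text
time: 19.85
eef_pos: [0.6022, 0.1772, 0.108]
tcp_rot: [-0.539, -0.457, 0.542, -0.454]
contact_force: [1.0, -0.6, -1.2]
opening: 0.625
```

```bash
python3 - <<'E'
from h import *
print(tool())
C=cam('wrist');cv2.imwrite('pics/w5.png',C[0])
z=.144+get_state()['eef_pos'][2]-.1121
for c in ('side','top'):
    D=C if c=='wrist' else cam(c)
    b=blob(D,'yellow',(.605,.18),z,.05); print(c,b and rect(b[0]))
E
```

```text
(19.85, array([0.6022, 0.1772, 0.108 ]), 'jawdeg -99.8', 'op 0.625', 'F', array([ 1. , -0.6, -1.2]))
side [578.7 176.3  64.3  43.6  75.3]
top None
```

View pics/w5.png

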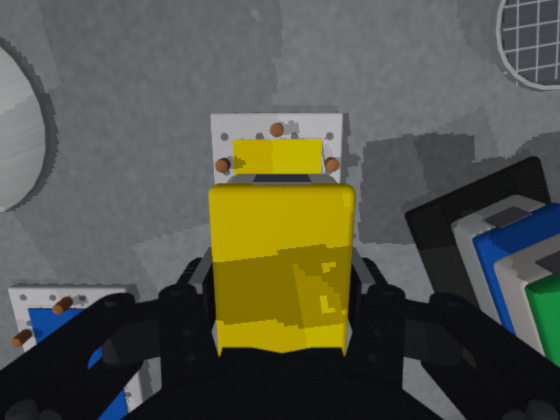

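The yellow box is held level and square to its base; the visible liner at (278,155) is centred between the pegs at (223,166) and (332,165). Lowering it now.

Request:
servo_tool:
  deltas:
    - [[0,0,-0.1,0],[0,0,-0.25,0],[0,0,-0.4,0],[0,0,-0.52,0],[0,0,-0.6,0]]

```text
time: 20.5
eef_pos: [0.603, 0.1778, 0.0488]
tcp_rot: [-0.54, -0.456, 0.542, -0.455]
contact_force: [-0.7, 0.1, -2.0]
opening: 0.627
```

Request:
servo_tool:
  deltas:
    - [[0,0,0,0],[0,0,0,0],[0,0,0,0],[0,0,0,0],[0,0,0,0]]

```text
time: 21.0
eef_pos: [0.6047, 0.178, 0.0521]
tcp_rot: [0.541, 0.456, -0.54, 0.456]
contact_force: [-0.3, 0.4, -2.4]
opening: 0.623
```

Request:
servo_tool:
  deltas:
    - [[0,0,-0.07,0],[0,0,-0.14,0],[0,0,-0.21,0],[0,0,-0.25,0],[0,0,-0.27,0]]

```text
time: 21.5
eef_pos: [0.6036, 0.1779, 0.0231]
tcp_rot: [-0.54, -0.456, 0.541, -0.455]
contact_force: [-0.8, -0.4, -0.9]
opening: 0.628
```

Request:
servo_tool:
  deltas:
    - [[0,0,0,0],[0,0,-0.01,0],[0,0,-0.02,0],[0,0,-0.03,0],[0,0,-0.03,0]]

```text
time: 22.0
eef_pos: [0.6046, 0.1781, 0.0222]
tcp_rot: [0.541, 0.456, -0.54, 0.456]
contact_force: [-1.4, 0.3, 2.1]
opening: 0.623
```

Request:
servo_tool:
  deltas:
    - [[0,0,0,0],[0,0,0,0],[0,0,0,0],[0,0,0,0],[0,0,0,0]]
  claw: 0.7

```text
time: 22.5
eef_pos: [0.6043, 0.1779, 0.0212]
tcp_rot: [0.541, 0.456, -0.541, 0.456]
contact_force: [-0.5, 0.3, 0.3]
opening: 0.844
```

Request:
servo_tool:
  deltas:
    - [[0,0,0.1,0],[0,0,0.3,0],[0,0,0.5,0],[0,0,0.75,0],[0,0,0.95,0]]

```text
time: 23.0
eef_pos: [0.6048, 0.1781, 0.1187]
tcp_rot: [0.541, 0.455, -0.54, 0.456]
contact_force: [0.4, -0.2, 0.7]
opening: 0.857
```

Request:
servo_tool:
  deltas:
    - [[0,0,0.2,0],[0,0,0.4,0],[0,0,0.6,0],[0,0,0.85,0],[0,0,0.85,0]]
  claw: 1

```text
time: 23.5
eef_pos: [0.6067, 0.1784, 0.2069]
tcp_rot: [0.543, 0.454, -0.538, 0.458]
contact_force: [0.1, -0.4, 1.1]
opening: 0.999
```

```bash
python3 - <<'E'
from h import *
print(tool())
for c in ('wrist','side','top'):
    D=cam(c)
    b=blob(D,'yellow',(.605,.18),.054,.05); print(c,b and rect(b[0]))
    for n,z in (('green',.1),('blue',.056)):
        b=blob(D,n,(.505,-.003),z,.05); print(c,'stk',n,b and rect(b[0]))
    b=blob(D,'green',P['green'],.01,.05); print(c,b and rect(b[0]))
E
```

```text
(23.5, array([0.6067, 0.1784, 0.2069]), 'jawdeg -99.7', 'op 0.999', 'F', array([ 0.1, -0.4,  1.1]))
wrist [610.  178.8  94.7  57.1  -9.5]
wrist stk green [511.1   5.8 119.7  58.4  16.7]
wrist stk blue [526.4   9.7 113.   60.6  16.5]
wrist None
side [591.8 155.5 104.4  95.9  -9.8]
side stk green [505.9  -1.8 117.5  59.1  16.5]
side stk blue [502.6  -3.8 150.1  62.3  16.6]
side [ 633.5 -193.6  125.8   67.2    5.8]
top [595.  151.8 106.4  49.2  10.5]
top stk green [508.5   1.  118.3  58.6  16.4]
top stk blue [5.048e+02 2.000e-01 1.495e+02 6.150e+01 1.690e+01]
top [ 634.3 -193.7  128.1   68.6    5.7]
```

```bash
python3 - <<'E'
from h import *
C=cam('wrist');D=cam('side')
a=C[0][60:340,140:420]; b=cv2.resize(D[0][120:220,270:370],(280,280))
cv2.imwrite('pics/y.png',np.hstack([a,b]))
print([(np.round(d['at'],3),round(d['p'],2)) for c in('wrist','side') for d in recognise(c,'yellow_box_center')])
E
```

```text
[(array([0.609, 0.177, 0.054]), 0.68), (array([0.196, 0.274, 0.043]), 0.89), (array([ 0.249, -0.286,  0.043]), 0.69), (array([0.598, 0.163, 0.051]), 0.64), (array([ 0.48 , -0.025,  0.042]), 0.18)]
```

View pics/y.png

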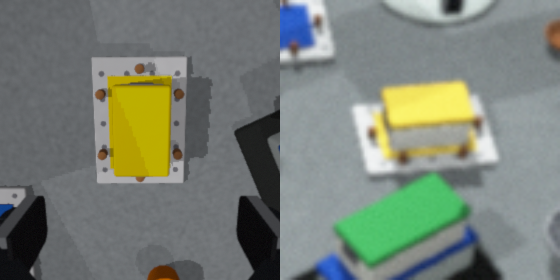

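The yellow box sits flat inside all six pegs. Next is the green box; on the stack it is at about (507,-0.5), 16.5°.

Request:
servo_tool:
  deltas:
    - [[-0.07,-0.13,0,0.02],[-0.17,-0.31,0,0.05],[-0.27,-0.5,0,0.08],[-0.37,-0.7,0,0.11],[-0.49,-0.9,0,0.145]]

```text
time: 24.35
eef_pos: [0.5545, 0.0873, 0.2003]
tcp_rot: [0.484, 0.515, -0.485, 0.514]
contact_force: [0.5, -0.5, -0.5]
opening: 1.002
```

Request:
servo_tool:
  deltas:
    - [[-0.1,-0.2,0,0.03],[-0.25,-0.45,0,0.07],[-0.4,-0.7,0,0.11],[-0.49,-0.89,0,0.145],[-0.49,-0.89,0,0.145]]

```text
time: 24.85
eef_pos: [0.5051, -0.0025, 0.2005]
tcp_rot: [0.424, 0.566, -0.425, 0.565]
contact_force: [1.0, 0.5, -0.4]
opening: 1.002
```

```bash
python3 - <<'E'
from h import *
print(tool())
D=cam('wrist')
for n,z in (('green',.1),('blue',.056)):
    b=blob(D,n,(.505,-.003),z,.05); print('stk',n,b and rect(b[0]))
b=blob(D,'green',P['green'],.01,.05); print(b and rect(b[0]))
b=blob(D,'yellow',P['yellow'],.054,.05); print(b and rect(b[0]))
E
```

```text
(24.85, array([ 0.5051, -0.0025,  0.2005]), 'jawdeg -73.8', 'op 1.002', 'F', array([ 1. ,  0.5, -0.4]))
stk green [509.    3.2 116.   57.4  16.6]
stk blue None
[ 634.3 -192.   129.2   70.7    5.7]
[600.  166.6  83.2  75.   -9.5]
```

Request:
servo_tool:
  deltas:
    - [[0.03,0.03,-0.1,0.003],[0.03,0.03,-0.25,0.003],[0.03,0.03,-0.4,0.003],[0.03,0.03,-0.55,0.003],[0.03,0.03,-0.7,0.003]]

```text
time: 25.4
eef_pos: [0.5085, 0.0028, 0.1288]
tcp_rot: [0.422, 0.568, -0.423, 0.566]
contact_force: [1.3, -0.2, 0.4]
opening: 1.002
```

Request:
servo_tool:
  deltas:
    - [[0,0,-0.15,0],[0,0,-0.3,0],[0,0,-0.45,0],[0,0,-0.55,0],[0,0,-0.62,0]]

```text
time: 25.9
eef_pos: [0.5082, 0.0026, 0.0672]
tcp_rot: [0.422, 0.568, -0.423, 0.566]
contact_force: [-0.6, 0.4, 0.4]
opening: 1.001
```

Request:
servo_tool:
  deltas:
    - [[0,0,0,0],[0,0,0,0],[0,0,0,0],[0,0,0,0],[0,0,0,0]]
  claw: -1

```text
time: 26.4
eef_pos: [0.5096, 0.0019, 0.0698]
tcp_rot: [0.423, 0.567, -0.422, 0.567]
contact_force: [0.1, 0.1, 0.2]
opening: 0.671
```

Request:
servo_tool:
  deltas:
    - [[0,0,0,0],[0,0,0,0],[0,0,0,0],[0,0,0,0],[0,0,0,0]]

```text
time: 26.9
eef_pos: [0.5096, 0.0019, 0.0698]
tcp_rot: [0.423, 0.567, -0.422, 0.567]
contact_force: [-0.7, -0.3, 3.4]
opening: 0.674
```

Request:
servo_tool:
  deltas:
    - [[0,0,0.1,0],[0,0,0.2,0],[0,0,0.35,0],[0,0,0.5,0],[0,0,0.5,0]]

```text
time: 27.4
eef_pos: [0.511, 0.0017, 0.1221]
tcp_rot: [0.423, 0.565, -0.422, 0.569]
contact_force: [-0.0, -0.3, -1.3]
opening: 0.673
```

Request:
servo_tool:
  deltas:
    - [[0.1,-0.15,0,-0.01],[0.22,-0.34,0,-0.02],[0.35,-0.54,0,-0.03],[0.48,-0.75,0,-0.045],[0.63,-0.97,0,-0.06]]

```text
time: 27.9
eef_pos: [0.5723, -0.0965, 0.1179]
tcp_rot: [0.449, 0.547, -0.449, 0.546]
contact_force: [0.3, 0.3, -2.0]
opening: 0.673
```

Request:
servo_tool:
  deltas:
    - [[0.15,-0.23,0,-0.015],[0.32,-0.5,0,-0.03],[0.52,-0.8,0,-0.045],[0.63,-0.98,0,-0.062],[0.63,-0.98,0,-0.062]]

```text
time: 28.4
eef_pos: [0.636, -0.1967, 0.118]
tcp_rot: [0.475, 0.523, -0.476, 0.523]
contact_force: [-0.5, -0.2, -1.9]
opening: 0.67
```

Request:
servo_tool:
  deltas:
    - [[0,0,0,0],[0,0,-0.05,0],[0,0,-0.1,0],[0,0,-0.1,0],[0,0,-0.1,0]]

```text
time: 28.9
eef_pos: [0.6349, -0.1923, 0.1089]
tcp_rot: [0.474, 0.525, -0.475, 0.524]
contact_force: [0.5, 0.0, -2.1]
opening: 0.671
```

```bash
python3 - <<'E'
from h import *
print(tool())
C=cam('wrist');cv2.imwrite('pics/w6.png',C[0])
z=.1+get_state()['eef_pos'][2]-.0698
for c in ('side','top'):
    D=cam(c)
    b=blob(D,'green',P['green'],z,.05); print(c,b and rect(b[0]))
    b=blob(D,'blue',(.504,0),.056,.05); print(c,b and rect(b[0]))
E
```

```text
(28.9, array([ 0.6349, -0.1923,  0.1089]), 'jawdeg -84.3', 'op 0.671', 'F', array([ 0.5,  0. , -2.1]))
side [ 613.  -197.2   81.7   59.6    5.5]
side [503.6  -3.4 152.3  62.3  16.7]
top None
top [523.    5.3 115.5  62.   16.7]
```

View pics/w6.png

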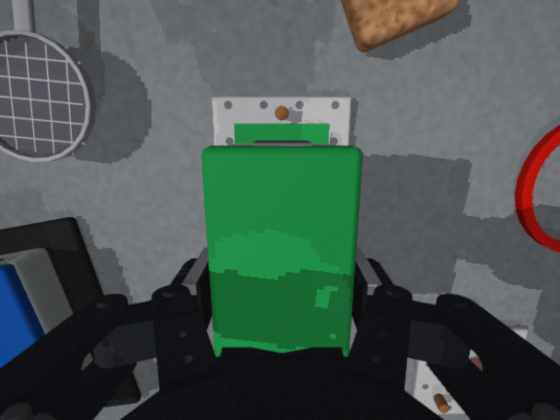

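The green box is held level over its base; its far edge is at row 148 and the liner is centred at (282,133). I'll check the lengthwise offset from that far edge.

```bash
python3 - <<'E'
from h import *
C=cam('wrist'); s=get_state()['eef_pos']; u=np.array([np.cos(np.radians(5.7)),np.sin(np.radians(5.7))])
e=back(C,[(282,147)],.1+s[2]-.0698)[0,:2]
l=back(C,[(282,124)],.010)[0,:2]
print(tool(),'box c',e-.059*u,'liner c',l-.064*u, 'along diff',((e-.059*u)-(l-.064*u))@u, 'box-tcp along',(e-.059*u-s[:2])@u)
E
```

```text
(29.1, array([ 0.6355, -0.1929,  0.1097]), 'jawdeg -84.3', 'op 0.673', 'F', array([ 0. ,  0.1, -1.1])) box c [ 0.63405207 -0.19299557] liner c [ 0.63523177 -0.19331069] along diff -0.0011425647169448344 box-tcp along -0.00140466538314877
```

Request:
servo_tool:
  deltas:
    - [[0,0,-0.1,0],[0,0,-0.25,0],[0,0,-0.4,0],[0,0,-0.5,0],[0,0,-0.58,0]]

```text
time: 29.6
eef_pos: [0.6343, -0.1926, 0.0489]
tcp_rot: [0.474, 0.525, -0.475, 0.523]
contact_force: [-0.1, -0.1, -1.6]
opening: 0.671
```

Request:
servo_tool:
  deltas:
    - [[0,0,-0.08,0],[0,0,-0.16,0],[0,0,-0.22,0],[0,0,-0.25,0],[0,0,-0.25,0]]

```text
time: 30.1
eef_pos: [0.635, -0.1929, 0.0259]
tcp_rot: [0.475, 0.524, -0.475, 0.524]
contact_force: [-0.7, -0.7, -1.3]
opening: 0.671
```

Request:
servo_tool:
  deltas:
    - [[0,0,-0.01,0],[0,0,-0.02,0],[0,0,-0.03,0],[0,0,-0.03,0],[0,0,-0.03,0]]

```text
time: 30.6
eef_pos: [0.6356, -0.1932, 0.0238]
tcp_rot: [0.475, 0.524, -0.475, 0.524]
contact_force: [0.7, -1.0, -0.7]
opening: 0.673
```

Request:
servo_tool:
  deltas:
    - [[0,0,-0.01,0],[0,0,-0.01,0],[0,0,-0.01,0],[0,0,-0.01,0],[0,0,-0.01,0]]

```text
time: 31.1
eef_pos: [0.6356, -0.1932, 0.0238]
tcp_rot: [0.475, 0.524, -0.475, 0.524]
contact_force: [-2.5, 1.3, 5.0]
opening: 0.672
```

Request:
servo_tool:
  deltas:
    - [[0,0,0,0],[0,0,0,0],[0,0,0,0],[0,0,0,0],[0,0,0,0]]
  claw: 0.7

```text
time: 31.6
eef_pos: [0.6352, -0.193, 0.0221]
tcp_rot: [0.475, 0.524, -0.475, 0.524]
contact_force: [-0.1, 0.3, -0.5]
opening: 0.85
```

Request:
servo_tool:
  deltas:
    - [[0,0,0.1,0],[0,0,0.3,0],[0,0,0.5,0],[0,0,0.75,0],[0,0,0.95,0]]

```text
time: 32.1
eef_pos: [0.6358, -0.1933, 0.1197]
tcp_rot: [0.475, 0.523, -0.474, 0.525]
contact_force: [0.6, 0.1, 0.4]
opening: 0.848
```

Request:
servo_tool:
  deltas:
    - [[0,0,0.2,0],[0,0,0.4,0],[0,0,0.6,0],[0,0,0.8,0],[0,0,0.8,0]]
  claw: 1

```text
time: 32.6
eef_pos: [0.6372, -0.1939, 0.2023]
tcp_rot: [0.476, 0.521, -0.474, 0.527]
contact_force: [0.1, 0.3, 0.4]
opening: 1.0
```

```bash
python3 - <<'E'
from h import *
print(tool())
C=cam('wrist');D=cam('side');T=cam('top')
a=C[0][60:340,140:420]; b=cv2.resize(D[0][215:315,335:435],(280,280))
cv2.imwrite('pics/g.png',np.hstack([a,b]))
for c,X in (('wrist',C),('side',D),('top',T)):
    b=blob(X,'green',P['green'],.054,.05); print(c,b and rect(b[0]))
    b=blob(X,'blue',(.504,0),.056,.05); print(c,b and rect(b[0]))
    b=blob(X,'blue',P['blue'],.01,.05); print(c,b and rect(b[0]))
E
```

```text
(32.6, array([ 0.6372, -0.1939,  0.2023]), 'jawdeg -84.3', 'op 1.000', 'F', array([0.1, 0.3, 0.4]))
wrist [ 638.5 -191.9  121.9   60.1    5.7]
wrist [535.5   5.8  95.2  63.5  16.9]
wrist None
side [ 631.7 -197.2  118.1   56.9    5.3]
side [503.6  -3.4 152.3  62.3  16.7]
side [463.8 385.9 157.5  69.  -10.1]
top None
top [526.4   6.5 107.9  62.   16.4]
top [464.1 387.3 160.6  71.5 -10.1]
```

View pics/g.png

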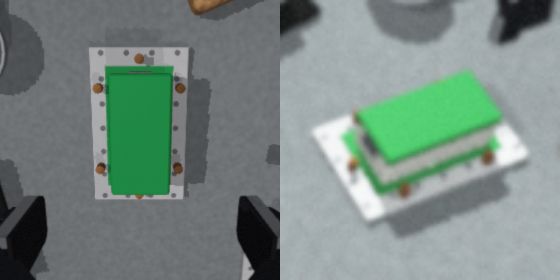

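Green sits flat between its pegs at about (635,-194), 5.5°. Last, the blue tin.

Request:
servo_tool:
  deltas:
    - [[-0.1,0.15,0,0.01],[-0.22,0.34,0,0.02],[-0.35,0.54,0,0.03],[-0.48,0.75,0,0.045],[-0.65,0.97,0,0.06]]

```text
time: 33.25
eef_pos: [0.5689, -0.0951, 0.1953]
tcp_rot: [0.449, 0.547, -0.45, 0.545]
contact_force: [-0.4, -0.3, -0.1]
opening: 1.0
```

Request:
servo_tool:
  deltas:
    - [[-0.15,0.23,-0.1,0.015],[-0.32,0.5,-0.2,0.03],[-0.52,0.8,-0.3,0.045],[-0.65,0.97,-0.4,0.063],[-0.65,0.97,-0.4,0.063]]

```text
time: 33.75
eef_pos: [0.5015, 0.0033, 0.1536]
tcp_rot: [0.42, 0.57, -0.422, 0.566]
contact_force: [-0.5, 0.1, 0.1]
opening: 1.006
```

```bash
python3 - <<'E'
from h import *
print(tool())
D=cam('wrist')
b=blob(D,'blue',(.505,0),.056,.05); print('blue',b and rect(b[0]))
D=cam('side');b=blob(D,'green',P['green'],.054,.05); print(b and rect(b[0]))
print(tool())
E
```

```text
(33.75, array([0.5015, 0.0033, 0.1536]), 'jawdeg -73.1', 'op 1.006', 'F', array([-0.5,  0.1,  0.1]))
blue [507.    2.1 148.3  59.7  16.7]
[ 631.9 -197.2  118.4   57.     5.3]
(33.85, array([0.5048, 0.0011, 0.1564]), 'jawdeg -73.3', 'op 1.002', 'F', array([-0.2, -0.6,  0.9]))
```

Request:
servo_tool:
  deltas:
    - [[0,0,-0.1,0],[0,0,-0.25,0],[0,0,-0.4,0],[0,0,-0.55,0],[0,0,-0.7,0]]

```text
time: 34.35
eef_pos: [0.5061, -0.0001, 0.0865]
tcp_rot: [0.423, 0.567, -0.422, 0.567]
contact_force: [-0.4, 0.2, -0.8]
opening: 0.999
```

Request:
servo_tool:
  deltas:
    - [[0,0,-0.15,0],[0,0,-0.3,0],[0,0,-0.45,0],[0,0,-0.55,0],[0,0,-0.6,0]]

```text
time: 34.85
eef_pos: [0.5051, 0.0004, 0.026]
tcp_rot: [0.422, 0.568, -0.423, 0.567]
contact_force: [-0.9, -1.0, -0.2]
opening: 1.007
```

Request:
servo_tool:
  deltas:
    - [[0,0,0,0],[0,0,0,0],[0,0,0,0],[0,0,0,0],[0,0,0,0]]
  claw: -1
  force: 50

```text
time: 35.35
eef_pos: [0.506, 0.0008, 0.0281]
tcp_rot: [0.422, 0.567, -0.422, 0.568]
contact_force: [0.6, -0.5, 1.4]
opening: 0.69
```

Request:
servo_tool:
  deltas:
    - [[0,0,0,0],[0,0,0,0],[0,0,0,0],[0,0,0,0],[0,0,0,0]]

```text
time: 35.85
eef_pos: [0.506, 0.0008, 0.0281]
tcp_rot: [0.422, 0.567, -0.422, 0.568]
contact_force: [0.2, 0.3, 6.1]
opening: 0.693
```

Request:
servo_tool:
  deltas:
    - [[0,0,0.1,0],[0,0,0.25,0],[0,0,0.45,0],[0,0,0.7,0],[0,0,0.95,0]]

```text
time: 36.35
eef_pos: [0.5034, 0.0015, 0.1217]
tcp_rot: [0.421, 0.569, -0.422, 0.566]
contact_force: [1.4, 0.4, -2.6]
opening: 0.691
```

Request:
servo_tool:
  deltas:
    - [[-0.02,0.15,0,-0.015],[-0.04,0.35,0,-0.03],[-0.06,0.55,0,-0.045],[-0.08,0.75,0,-0.06],[-0.1,0.96,0,-0.075]]

```text
time: 36.85
eef_pos: [0.4935, 0.0978, 0.1212]
tcp_rot: [0.454, 0.542, -0.456, 0.54]
contact_force: [0.6, -0.9, -2.4]
opening: 0.696
```

Request:
servo_tool:
  deltas:
    - [[-0.02,0.19,0,-0.015],[-0.04,0.38,0,-0.03],[-0.06,0.58,0,-0.045],[-0.08,0.77,0,-0.06],[-0.1,0.96,0,-0.075]]

```text
time: 37.35
eef_pos: [0.4835, 0.1936, 0.1211]
tcp_rot: [0.485, 0.514, -0.487, 0.513]
contact_force: [0.6, -0.8, -3.1]
opening: 0.694
```

Request:
servo_tool:
  deltas:
    - [[-0.02,0.19,0,-0.015],[-0.04,0.38,0,-0.03],[-0.06,0.58,0,-0.045],[-0.08,0.77,0,-0.06],[-0.11,0.96,0,-0.075]]

```text
time: 37.85
eef_pos: [0.4726, 0.2893, 0.121]
tcp_rot: [-0.514, -0.485, 0.516, -0.484]
contact_force: [0.6, -0.2, -2.5]
opening: 0.694
```

Request:
servo_tool:
  deltas:
    - [[-0.02,0.2,0,-0.015],[-0.04,0.45,0,-0.03],[-0.06,0.75,0,-0.045],[-0.11,0.97,0,-0.073],[-0.11,0.97,0,-0.073]]

```text
time: 38.35
eef_pos: [0.4613, 0.3877, 0.1211]
tcp_rot: [-0.541, -0.455, 0.542, -0.454]
contact_force: [0.6, -0.2, -2.5]
opening: 0.694
```

Request:
servo_tool:
  deltas:
    - [[0,0,0,0],[0,0,-0.05,0],[0,0,-0.1,0],[0,0,-0.1,0],[0,0,-0.1,0]]

```text
time: 38.85
eef_pos: [0.4632, 0.3853, 0.1118]
tcp_rot: [-0.542, -0.454, 0.543, -0.454]
contact_force: [0.1, 0.2, -4.0]
opening: 0.69
```

```bash
python3 - <<'E'
from h import *
print(tool())
C=cam('wrist');cv2.imwrite('pics/w7.png',C[0])
print(tool())
E
```

```text
(38.85, array([0.4632, 0.3853, 0.1118]), 'jawdeg -100.1', 'op 0.690', 'F', array([ 0.1,  0.2, -4. ]))
(38.9, array([0.4634, 0.3855, 0.1122]), 'jawdeg -100.1', 'op 0.696', 'F', array([ 0.2, -1.4, -3.2]))
```

View pics/w7.png

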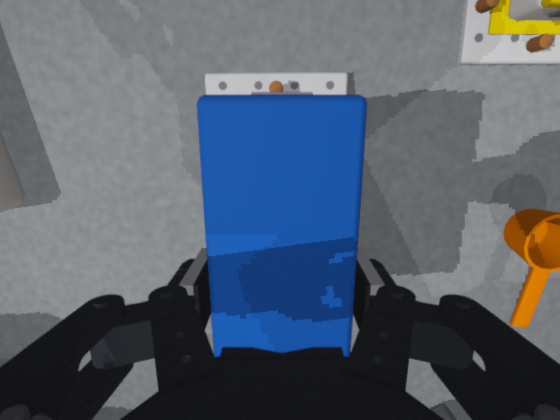

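The blue tin is held level over its base, and the base's far edge shows at row 73, from (206,73) to (350,73). I'll check both offsets from the far edges: tin at row 95, columns 199 to 365.

```bash
python3 - <<'E'
from h import *
C=cam('wrist'); s=get_state()['eef_pos']; a=np.radians(-10.1);u=np.array([np.cos(a),np.sin(a)]);v=np.array([-u[1],u[0]])
z=.056+s[2]-.0281
e=back(C,[(199,96),(365,97)],z)[:,:2]; l=back(C,[(206,73),(350,73)],.006)[:,:2]
print('w',np.linalg.norm(e[0]-e[1]),np.linalg.norm(l[0]-l[1]))
t=e.mean(0)-.075*u; p=l.mean(0)-.1*u
print(tool(),'tin',t,'place',p,'along',(t-p)@u,'across',(t-p)@v,'tin-tcp',(t-s[:2])@u,(t-s[:2])@v)
E
```

```text
w 0.056284516310255654 0.10451840148754259
(38.95, array([0.4635, 0.3857, 0.1124]), 'jawdeg -100.1', 'op 0.691', 'F', array([-1.1, -0.1, -1.8])) tin [0.46276284 0.38561057] place [0.46344132 0.38805565] along -0.00023917750706921583 across -0.0025261698276087393 tin-tcp -0.000703032685382885 -0.00022763639995253106
```

Request:
servo_tool:
  deltas:
    - [[0,0.01,-0.1,0],[0,0.01,-0.25,0],[0,0.01,-0.4,0],[0,0.01,-0.52,0],[0,0.01,-0.6,0]]

```text
time: 39.45
eef_pos: [0.4621, 0.3863, 0.0497]
tcp_rot: [-0.541, -0.454, 0.543, -0.454]
contact_force: [-0.8, 0.0, -2.6]
opening: 0.683
```

Request:
servo_tool:
  deltas:
    - [[0,0,-0.08,0],[0,0,-0.15,0],[0,0,-0.2,0],[0,0,-0.22,0],[0,0,-0.22,0]]

```text
time: 39.95
eef_pos: [0.4633, 0.387, 0.0303]
tcp_rot: [-0.542, -0.454, 0.542, -0.454]
contact_force: [-0.6, -0.2, -2.9]
opening: 0.69
```

Request:
servo_tool:
  deltas:
    - [[0,0,0,0],[0,0,0,0],[0,0,-0.01,0],[0,0,-0.01,0],[0,0,-0.01,0]]

```text
time: 40.45
eef_pos: [0.4633, 0.387, 0.0294]
tcp_rot: [0.542, 0.454, -0.542, 0.454]
contact_force: [1.0, -0.1, -2.9]
opening: 0.692
```

Request:
servo_tool:
  deltas:
    - [[0,0,-0.01,0],[0,0,-0.02,0],[0,0,-0.02,0],[0,0,-0.02,0],[0,0,-0.02,0]]

```text
time: 40.95
eef_pos: [0.4634, 0.3871, 0.0281]
tcp_rot: [0.542, 0.454, -0.542, 0.454]
contact_force: [-2.2, -2.0, 5.0]
opening: 0.692
```

Contact is felt. I'll release, retreat straight up, then move aside so the cameras can see.

Request:
servo_tool:
  deltas:
    - [[0,0,0,0],[0,0,0,0],[0,0,0,0],[0,0,0,0],[0,0,0,0]]
  claw: 0.8

```text
time: 41.45
eef_pos: [0.4633, 0.387, 0.0272]
tcp_rot: [0.542, 0.454, -0.542, 0.454]
contact_force: [0.1, -0.1, 0.4]
opening: 0.9
```

Request:
servo_tool:
  deltas:
    - [[0,0,0.1,0],[0,0,0.3,0],[0,0,0.5,0],[0,0,0.75,0],[0,0,0.95,0]]

```text
time: 41.95
eef_pos: [0.4637, 0.3873, 0.1247]
tcp_rot: [0.543, 0.454, -0.541, 0.454]
contact_force: [0.5, -0.4, -0.6]
opening: 0.901
```

Request:
servo_tool:
  deltas:
    - [[0,0,0.2,0],[0,0,0.4,0],[0,0,0.6,0],[0,0,0.8,0],[0,0,1,0]]

```text
time: 42.45
eef_pos: [0.4632, 0.387, 0.2241]
tcp_rot: [0.542, 0.454, -0.542, 0.454]
contact_force: [0.0, -1.2, -1.1]
opening: 0.904
```

Request:
servo_tool:
  deltas:
    - [[0.1,-0.2,0.1,0],[0.1,-0.4,0.2,0],[0.1,-0.6,0.2,0],[0.1,-0.8,0.2,0],[0.1,-1,0.2,0]]

```text
time: 42.95
eef_pos: [0.4732, 0.2862, 0.2433]
tcp_rot: [0.542, 0.454, -0.542, 0.454]
contact_force: [0.4, -0.5, -0.6]
opening: 0.903
```

Request:
servo_tool:
  deltas:
    - [[0,-0.2,0,0],[0,-0.4,0,0],[0,-0.6,0,0],[0,-0.8,0,0],[0,-1,0,0]]

```text
time: 43.45
eef_pos: [0.4732, 0.1862, 0.2432]
tcp_rot: [0.542, 0.454, -0.542, 0.454]
contact_force: [0.5, -0.8, -0.4]
opening: 0.901
```

Request:
servo_tool:
  deltas:
    - [[0,-0.2,0,0],[0,-0.4,0,0],[0,-0.6,0,0],[0,-0.8,0,0],[0,-0.8,0,0]]

```text
time: 43.95
eef_pos: [0.4734, 0.1054, 0.2431]
tcp_rot: [0.543, 0.453, -0.542, 0.454]
contact_force: [-0.6, 0.0, -0.1]
opening: 0.901
```

```bash
python3 - <<'E'
from h import *
print(tool())
C={c:cam(c) for c in ('top','side','wrist')}
for c in C:
    for n,z in (('blue',.056),('green',.054),('yellow',.054),('red',.066)):
        b=blob(C[c],n,P[n],z,.05); print(c,n,b and rect(b[0]))
    for n in ('scoop','shaker'): print(n,[(np.round(d['at'],3),round(d['p'],2)) for d in recognise(c,n)][:2])
cv2.imwrite('pics/end.png',np.hstack([C['top'][0][90:300,80:460],C['side'][0][90:300,180:500]]))
E
```

```text
(43.95, array([0.4734, 0.1054, 0.2431]), 'jawdeg -100.2', 'op 0.901', 'F', array([-0.6,  0. , -0.1]))
top blue [457.2 376.8 159.6  76.2  -9.8]
top green [ 624.7 -189.1  134.2   70.2    5.7]
top yellow None
top red [ 491.4 -384.7   21.6   21.2   -2.8]
scoop []
shaker [(array([ 0.376, -0.207,  0.042]), 0.59)]
side blue [455.9 359.3 155.1 109.9  -9.8]
side green [ 631.9 -197.3  118.3   57.3    5.6]
side yellow [591.2 155.6 102.8  96.3 -10.6]
side red [ 490.1 -384.8   23.2   22.8   34.3]
scoop [(array([0.398, 0.196, 0.025]), 0.8)]
shaker [(array([ 0.383, -0.219,  0.044]), 0.67)]
wrist blue [465.4 382.  149.   64.2  -9.9]
wrist green None
wrist yellow [600.5 172.3  92.5  65.   -9.6]
wrist red None
scoop [(array([0.392, 0.193, 0.026]), 0.98)]
shaker [(array([ 0.387, -0.193,  0.019]), 0.93), (array([ 0.575, -0.161,  0.011]), 0.25)]
```

View pics/end.png

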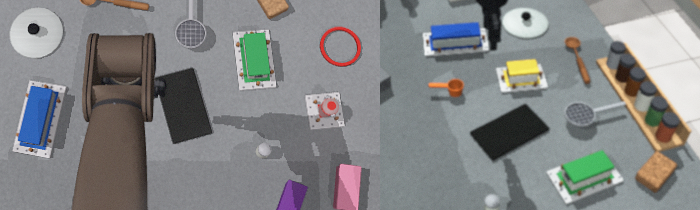

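All four pieces are in their bases: blue tin (40,120), green box (257,57) and jar (327,106) in the top half, and the yellow box (522,73) in the side half. The scoop and shaker are where they started, and the arm touches nothing.

```bash
python3 -c "
from plant import *
print(sign_off(), get_state()['time'])"
```

```text
the job is handed in; nothing more can be done
the job is handed in; nothing more can be done
```

I took the stack apart from the top down and placed all four pieces on their own bases: jar on red, yellow box, green box, then blue tin. Each was lowered until the wrist force showed contact, then released. The job was handed in at about 45 s; `sign_off()` gives no verdict.

**Last checks**

| Piece | Measured position (mm) | Place (mm) | How measured |
|---|---|---|---|
| Jar | (490, -384) to (491, -385) | (491, -383) | red spot on the lid, three cameras |
| Yellow box | about (604, 178) | (605, 178) | gripper position at release |
| Green box | about (634, -193), turned 5.6° | (634, -193), 5.6° | box edge in the wrist view, turn from the side camera |
| Blue tin | about (463, 387) | (464, 387) | gripper position at release |

- **Seating:** In the close-up pictures the yellow and green boxes sit flat between their pegs. The final overview shows the blue tin and jar on their bases as well.
- **Bystanders:** The scoop and shaker were found within the networks' error of where they started. The one shaker reading that differed, from the wrist camera, was 15–20 mm off.
- **Readings that disagreed:**
    - **Merged with the liner:** After release, several automatic colour measurements took in the same-coloured liner below. Readings for yellow, blue and green came out up to about 30 mm off, with outlines too large, so I did not use them.
    - **Side camera:** It put the green box about 4 mm off in y, still well inside the 15 mm limit.
    - **Not confirmed:** The yellow box and blue tin have no independent camera measurement of their final centre.

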